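# Roll the tool rest groove-up and lay the trimming tool in it

### The job

Roll the six-sided wooden tool rest over on its ware board, one face at a time and letting it settle flat for a moment on each face, until its V-grooved face is on top; it must stay on the board and not be lifted off it. Then pick up the loop trimming tool and lay its handle along the groove, about midway along the rest, without dropping it, and leave both at rest. Do not disturb the bowl, the jar or the plaster disc.

Things in the scene. Friction and masses are not known exactly. Their poses are not given: they have to be found in the camera images.
- rest_center (a point): Centre of the loose wooden tool rest: hexagonal bar 130 mm long, 66 mm across flats, 38 mm face width, 76 mm across corners, 0.33 kg, wood friction 0.5 to 0.7. y runs along the bar; z points out of the one grooved face (the others are plain and flat). Centre 33 mm above the board when flat (38 mm on a corner). It lies roughly crosswise; past half a face it falls onto the next, 38 mm on.
- groove_mid (a point): Middle of the bottom line of the rest's V-groove, 22 mm from the bar's centre. The groove takes the bar's full length and the face's full 38 mm width: its sides rise at 30 degrees to two corner ridges, 11 mm higher. At the start it looks down and sideways towards the robot, two faces short of the top: rolling the bar two faces away from the robot brings it up. Same axes as the rest's centre.
- board: Plywood ware board the rest lies on, fixed to the table, 340 mm (its x) by 280 mm (its y), 18 mm thick; its top is 18 mm above the table. Origin at the centre of its underside, z up.
- handle_center (a point): Centre of the wooden handle of the loose loop trimming tool, lying on the table left or right of the board: 130 mm long (x), 18 wide (y), 24 high (z), 12 mm above the table; 0.07 kg. Laid in the groove its underside is 5 mm above the groove bottom line (27 mm above the rest's centre) and the ridges beside it stand 6 mm higher than that: grip it leaving the lowest 8 mm free.
- loop_tip (a point): Outermost point of the tool's steel wire loop, 121 mm from the handle's centre along +x: loop 44 mm wide, 4 mm wire, level at the handle's mid-height. In the groove it sticks out past either end of the rest.
- bowl: Bystander: loose terracotta bowl, 124 mm across, 65 mm high, on the table on the other side of the board from the trimming tool. Origin at the centre of its underside.
- jar: Bystander: loose white jar with cork lid, 64 mm across, 100 mm high, farther to the right. Origin at the centre of its underside.
- bat: Bystander: loose plaster disc lying flat, 150 mm across, 22 mm thick, farther to the left. Origin at the centre of its underside.
Mind the look-alikes: they are no part of the job. What is shaped like the part that bears rest_center but purple or turquoise is not meant.

How it is judged:
By the outcome, as a careful person would: the job done as asked, in the order asked, and still so for the second after the job is handed in, with the robot touching nothing.
It also fails if it takes over 54 s, if anything falls off the work surface, if the arm or the gripper's body presses on something with over 40 N, if the wrist force passes 120 N, or if a joint passes its speed limit or range.

### The arm

A 6-joint arm with a two-finger parallel gripper is mounted at the origin on the work surface. World frame = base frame: x ahead of the robot, y to its left, z up, the work surface at z = 0. Lengths are in m, angles in rad, forces in N, time in s.
With the tool pointing down it reaches from about 0.275 to 0.975 m from the base axis. Payload 8.4 kg.
Tool frame: the origin (TCP) lies on the front face of the gripper's body, between the roots of the fingers; the fingertips stand bot.tips_ahead ahead of it and the grasp point (between the pads) lies 69 mm ahead of it (bot.tips_ahead is the distance from the TCP to the fingertips, in m); z points along the fingers, x is the direction in which the jaws open and shut, and the axes are right-handed (so a half turn about z gives the same grasp; the last joint's range is limited). The gripper opens to 92 mm and grips with 3 to 60 N. Pads are 20 mm wide; open, the fingers measure 128 mm over their backs; the gripper's body (75 mm by 189 mm) begins 69 mm behind the grasp point.
Start: joints at [-1.324, 0.353, 1.633, -0, 1.155, -0.002], TCP at [0.154, -0.606, 0.303] pointing down, gripper open.
Joint ranges: [-2.63, 2.63], [-0.92, 2.1], [0.06, 2.66], [-1.3, 4.44], [0, 2.69], [-3.02, 3.02]. Speed limits (rad/s): [2.22, 2.22, 2.79, 3.14, 3.14, 3.14].

### API

Orientations are given as a unit quaternion [x, y, z, w].
In Python, from station import bot, solve_ik, read_state, eyes, ticket gives the robot as it stands. Calls block until the motion is done:
- bot.move_to(position, orientation): joint-space move of the TCP to a pose.
- bot.movel(position, frame=None, feed=0.15, threshold=None): straight line of the TCP; frame=None keeps the orientation; feed is the mean speed in m/s. With threshold (N) it stops when the force on the tool has changed by that much, and returns True; else False.
- bot.movej(angles): joint-space move.
- bot.move_gripper(opening, newtons=None): finger opening in m; newtons is the grip in N (None keeps the last); returns when the fingers have stopped.
- bot.dwell(seconds).
- solve_ik(position, orientation): joint angles nearest the present ones, or None.
- read_state(): the state.
- eyes.capture(name): name is "side" or "top" or "wrist"; returns a dict with "pixels" (384x512x3 uint8, red, green, blue), "fx", "fy", "cx", "cy" (pixels), "T" (4x4, takes a point from camera to world coordinates). Camera axes: x right, y down, z forward; pixel columns grow to the right and rows downward; lengths in m; the calibration is good to about 2 mm. A picture is of the moment at which its call begins. There is no depth.
A pose or a line that the arm cannot do raises bot.IKError and nothing moves.
- ticket.close_job(): hands the job in, once; it reports no verdict.
The state is a dict: "time": time; "qpos": joint angles; "joint_vel": joint speeds; "joint_efforts": joint torques, N m; "tool_pos": TCP position; "orientation": TCP orientation; "contact_force": force on the tool from outside, world axes, zero at the start; "wrist_torque": the same for the moment, N m; "opening": finger opening in m.
Only numpy, scipy, OpenCV 4.12 (cv2) and the standard library are available. Lean on these libraries where they do the work, as an engineer would, in place of code of your own. Each camera call takes 0.05 s, during which the arm holds its last target. There are 200 camera calls.

## Working session

There is one attempt and no reset: what is moved stays moved. The work goes in short steps, each a Python script; the robot and the scene stay as the last script left them, time stands still between calls to the robot, and variables do not carry over. Pictures are saved under pics/ and viewed, about 8 in all and at most 12, crops included, and the job is handed in when it is done.

```bash
ls; mkdir -p pics
python3 - <<'E'
from station import bot,read_state,eyes
import cv2,numpy as np
print(read_state(),bot.tips_ahead)
for n in("top","side"):
    c=eyes.capture(n);print(n,c["fx"],c["fy"],c["cx"],c["cy"],c["T"].round(4).tolist() if hasattr(c["T"],"round") else c["T"])
    cv2.imwrite(f"pics/{n}0.png",cv2.cvtColor(c["pixels"],cv2.COLOR_RGB2BGR))
a=[cv2.imread(f"pics/{n}0.png") for n in("top","side")]
cv2.imwrite("pics/both0.png",cv2.resize(np.hstack(a),(800,300)))
E
```

```text
pics
{'time': 0.0, 'qpos': array([-1.32443471e+00,  3.53616128e-01,  1.63412489e+00,  1.42142306e-05,
        1.15520203e+00, -2.39413239e-03]), 'joint_vel': array([-1.44331672e-03,  1.10473117e-04,  2.13430209e-03, -3.13256997e-04,
       -1.72805851e-03, -7.02274089e-05]), 'joint_efforts': array([ 1.78774688e-03, -5.93835318e+01, -3.34211898e+01,  6.98997709e-02,
        2.35526328e-02, -9.61927549e-05]), 'tool_pos': array([ 0.1537899 , -0.60539877,  0.30198757]), 'orientation': array([ 7.89364319e-01, -6.13924683e-01, -5.27980189e-04, -4.20914403e-04]), 'contact_force': array([-0.42392187,  0.65184426, -0.85697444]), 'wrist_torque': array([-0.09713491,  0.00625997,  0.00143352]), 'opening': 0.09176697103831448} 0.0881
top 429.59759122046864 429.59759122046864 259.3690103365967 193.75153359949317 [[0.0079, -0.9956, 0.0931, 0.4149], [-0.9999, -0.0087, -0.0082, 0.0059], [0.009, -0.093, -0.9956, 1.3757], [0.0, 0.0, 0.0, 1.0]]
side 427.0376055322507 427.0376055322507 257.66135408285515 191.60678687441973 [[-0.9996, 0.0073, 0.0263, 0.5217], [-0.0167, 0.5985, -0.8009, 1.2235], [-0.0216, -0.8011, -0.5982, 0.9912], [0.0, 0.0, 0.0, 1.0]]
```

View pics/top0.png

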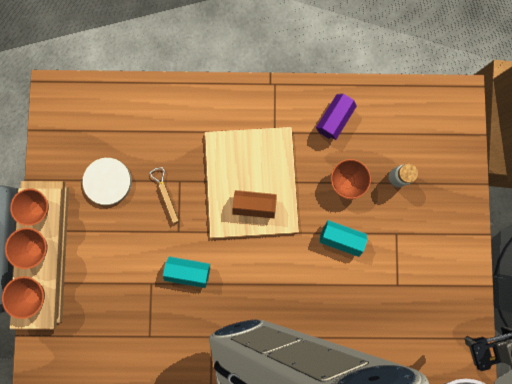

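View pics/side0.png

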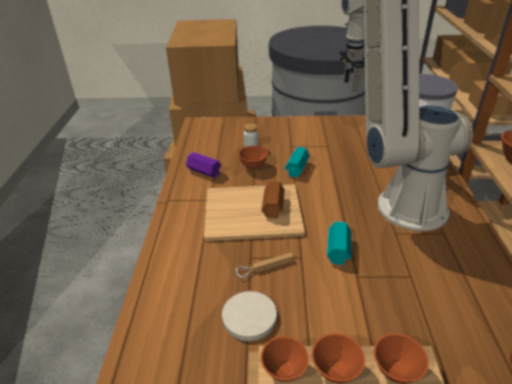

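Top view: the brown rest is at (255,204) on the board, with the tool handle at (168,205) and its loop at (157,174). The bat is at (106,181), the bowl at (350,180) and the jar at (404,176). Candidates for the rest are brown (255,204), purple (336,116), turquoise (343,238) and turquoise (187,272). The brown one on the board fits the description. Next I'll measure and check in close-up.

```bash
cat > h.py <<'E'
from station import bot,solve_ik,read_state,eyes,ticket
import cv2,numpy as np
from scipy.spatial.transform import Rotation as R
def cap(n,f=None):
    c=eyes.capture(n)
    if f: cv2.imwrite("pics/"+f,cv2.cvtColor(c["pixels"],cv2.COLOR_RGB2BGR))
    c["T"]=np.array(c["T"]);return c
def ray(c,uv,z):
    uv=np.atleast_2d(uv).astype(float)
    d=np.c_[(uv[:,0]-c["cx"])/c["fx"],(uv[:,1]-c["cy"])/c["fy"],np.ones(len(uv))]@c["T"][:3,:3].T
    o=c["T"][:3,3];return o+d*((z-o[2])/d[:,2])[:,None]
def proj(c,p):
    q=(np.atleast_2d(p)-c["T"][:3,3])@c["T"][:3,:3];return np.c_[q[:,0]/q[:,2]*c["fx"]+c["cx"],q[:,1]/q[:,2]*c["fy"]+c["cy"]]
def down(yaw,tilt=0):  # jaw axis x at yaw in world, z down
    return (R.from_euler('z',yaw)*R.from_euler('x',np.pi)).as_quat()
E
python3 - <<'E'
from h import *
c=cap("top")
hsv=cv2.cvtColor(c["pixels"],cv2.COLOR_RGB2HSV)
for n,p,z in [("rest",(255,204),.084),("handle",(168,205),.024),("loop",(157,171),.012),("bowl",(350,180),.065),("jar",(404,176),.1),("bat",(106,181),.022)]:
    print(n,ray(c,p,z)[0].round(3),hsv[p[1],p[0]])
print("board",ray(c,[(205,132),(292,127),(299,234),(210,239)],.018).round(3).tolist())
r=ray(c,(255,204),.084)[0]
for yaw in(0,np.pi/2,-np.pi/2):
    q=solve_ik([r[0]-.03,r[1],.38],down(yaw));print(yaw,q)
bot.move_to([r[0]-.05,r[1]+.03,.38],down(-np.pi/2))
print(read_state()["time"])
c=cap("wrist","w1.png");print(c["fx"],c["cx"],c["cy"],c["T"].round(3).tolist())
E
```

```text
rest [0.505 0.008 0.084] [ 12 181 162]
handle [0.503 0.282 0.024] [ 17 128 222]
loop [0.613 0.323 0.012] [ 13 165  99]
bowl [ 0.582 -0.284  0.065] [  9 188 130]
jar [ 0.592 -0.439  0.1  ] [ 17 142 208]
bat [0.578 0.48  0.022] [ 26  22 241]
board [[0.74, 0.171, 0.018], [0.759, -0.109, 0.018], [0.416, -0.131, 0.018], [0.398, 0.149, 0.018]]
0 [ 1.41375849e-02  4.14202731e-02  1.84781103e+00 -4.44089210e-16
  1.25236135e+00  1.41375849e-02]
1.5707963267948966 [ 1.41375849e-02  4.14202731e-02  1.84781103e+00 -4.44089210e-16
  1.25236135e+00 -1.55665874e+00]
-1.5707963267948966 [ 1.41375849e-02  4.14202731e-02  1.84781103e+00 -4.44089210e-16
  1.25236135e+00  1.58493391e+00]
2.6833
335.064049411662 251.6418364364912 193.69765447884495 [[-0.0, -0.956, -0.293, 0.538], [-1.0, 0.0, -0.0, 0.038], [0.0, 0.293, -0.956, 0.463], [0.0, 0.0, 0.0, 1.0]]
```

View pics/w1.png

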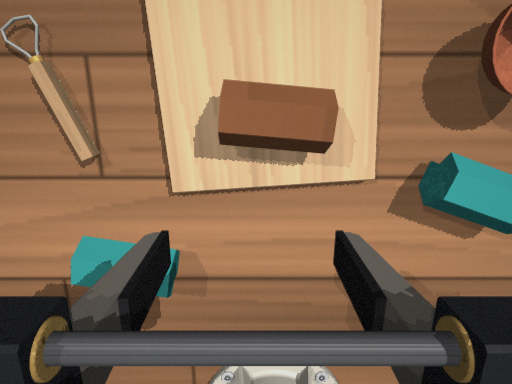

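Wrist view: the brown rest spans (218,80)–(338,152) and lies crosswise on the board. The handle runs from (38,62) to (90,160), with the loop tip near (5,18). Turquoise bars at (130,265) and (470,195) are not meant. I'll segment the rest at mid-corner height and the handle.

```bash
cat >> h.py <<'E'
def big(m,near):
    k,l,s,ce=cv2.connectedComponentsWithStats(m.astype(np.uint8))
    i=1+np.argmin([np.hypot(*(ce[j]-near)) if s[j,4]>60 else 1e9 for j in range(1,k)])
    return (l==i).astype(np.uint8)
def rect(c,m,z):
    k=max(cv2.findContours(m,cv2.RETR_EXTERNAL,cv2.CHAIN_APPROX_NONE)[0],key=cv2.contourArea)[:,0]
    P=ray(c,cv2.convexHull(k)[:,0],z)[:,:2]
    (ctr,wh,a)=cv2.minAreaRect((P*1000).astype(np.float32))
    if wh[0]<wh[1]: a+=90;wh=wh[::-1]
    return np.array(ctr)/1000,np.array(wh),((a+90)%180)-90   # long-axis angle in deg from +x
def restmask(c,near):
    h=cv2.cvtColor(cv2.GaussianBlur(c["pixels"],(3,3),0),cv2.COLOR_RGB2HSV).astype(int)
    m=((h[...,0]<16)&(h[...,1]>140)&(h[...,2]<135)).astype(np.uint8)
    m=cv2.morphologyEx(m,cv2.MORPH_OPEN,np.ones((3,3)))
    return big(m,near)
E
python3 - <<'E'
from h import *
c=cap("wrist")
h=cv2.cvtColor(c["pixels"],cv2.COLOR_RGB2HSV).astype(int)
for p in[(280,100),(280,118),(280,130),(280,143),(205,140),(280,170),(230,90)]:print(p,h[p[1],p[0]])
for p in[(65,115),(45,80),(80,145),(100,100),(30,120),(40,58)]:print("h",p,h[p[1],p[0]])
m=restmask(c,(278,115));print(m.sum(),rect(c,m,.051))
hm=big(cv2.morphologyEx(((h[...,0]>13)&(h[...,2]>170)&(h[...,1]<150)).astype(np.uint8),cv2.MORPH_OPEN,np.ones((2,2))),(65,110))
print(hm.sum(),rect(c,hm,.018))
o=cv2.cvtColor(c["pixels"],cv2.COLOR_RGB2BGR)
for mm,col in((m,(0,255,0)),(hm,(255,0,0))): cv2.drawContours(o,cv2.findContours(mm,0,1)[0],-1,col,1)
cv2.imwrite("pics/w1seg.png",cv2.resize(o[0:210,0:380],None,fx=2,fy=2,interpolation=cv2.INTER_NEAREST))
E
```

```text
(280, 100) [ 11 145 134]
(280, 118) [ 12 149 140]
(280, 130) [ 12 137 143]
(280, 143) [ 12 130  57]
(205, 140) [ 16  92 155]
(280, 170) [ 17  88 227]
(230, 90) [ 11 141 145]
h (65, 115) [ 16 102 195]
h (45, 80) [ 15 102 185]
h (80, 145) [ 16 104 194]
h (100, 100) [ 13 125 157]
h (30, 120) [ 13 123 147]
h (40, 58) [ 19 141 161]
1388 (array([0.4815932 , 0.00211494]), array([142.47862244,  50.16217422]), -77.1825819015503)
1387 (array([0.5138421, 0.2847363]), array([136.63583374,  18.20992088]), 21.622323989868164)
```

View pics/w1seg.png

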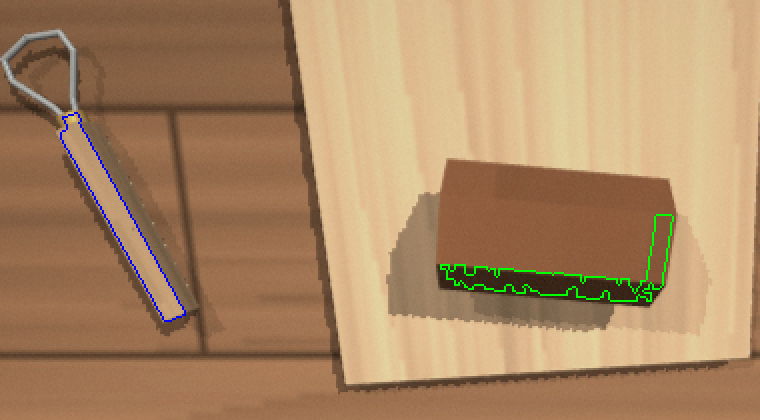

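```bash
sed -i "s/(h\[...,0\]<16)&(h\[...,1\]>140)&(h\[...,2\]<135)/(h[...,0]<15)\&(h[...,1]>112)\&(h[...,2]<165)/" h.py
python3 - <<'E'
from h import *
c=cap("wrist")
c["pixels"][:, :110]=255; c["pixels"][210:]=255; c["pixels"][:70,390:]=255
m=restmask(c,(278,115));print(m.sum(),rect(c,m,.051))
k=max(cv2.findContours(m,0,1)[0],key=cv2.contourArea);print(cv2.approxPolyDP(k,4,True)[:,0].tolist())
o=cv2.cvtColor(c["pixels"],cv2.COLOR_RGB2BGR);cv2.drawContours(o,[k],-1,(0,255,0),1)
cv2.imwrite("pics/w1seg2.png",cv2.resize(o[60:170,190:370],None,fx=3,fy=3,interpolation=cv2.INTER_NEAREST))
E
```

```text
7415 (array([0.50764557, 0.00738543]), array([141.6411438 ,  75.57917786]), 85.07300567626953)
[[224, 80], [220, 143], [324, 152], [332, 142], [337, 113], [333, 90]]
```

View pics/w1seg2.png

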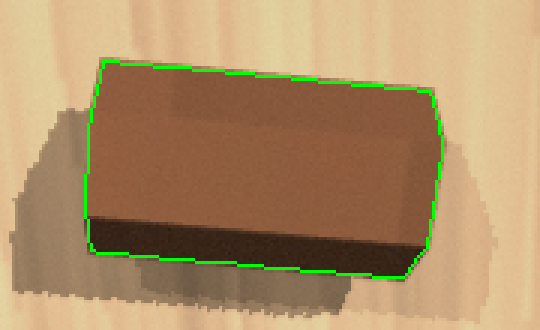

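The silhouette width of 75.6 mm matches 76. The length is inflated by the height of the end faces, as expected. The rest centre is about (0.508, 0.010) with its axis at 85°. First roll, with two spread fingertips following the corner's arc.

```bash
cat >> h.py <<'E'
def roll(C,axdeg,depth=.007,perp=False,half=.010,th1=38):
    """C: bar centre xy, axis deg; push over about the far bottom edge"""
    r=R.from_euler('z',axdeg-90,degrees=True).apply([1,0,0]); q=down(np.radians(axdeg-180))
    p=np.array([-.019,.066-depth]) if perp else np.array([-.019-depth*.5,.066-depth*.866])
    def tcp(s,h): return np.array([C[0],C[1],0])+r*(s-half)+np.array([0,0,.018+h+bot.tips_ahead])
    bot.move_gripper(.055)
    bot.move_to(tcp(p[0]-.03,.12),q)
    bot.movel(tcp(p[0]-.03,p[1]),q,feed=.12)
    bot.movel(tcp(p[0]-.003,p[1]),q,feed=.06)
    piv=np.array([.019,0])
    for th in np.radians(np.arange(0,th1+1,6)):
        d=p-piv;c,s=np.cos(th),np.sin(th)
        e=piv+[c*d[0]+s*d[1],-s*d[0]+c*d[1]]
        bot.movel(tcp(*e),q,feed=.04)
    print("f",read_state()["contact_force"].round(1))
    bot.movel(tcp(e[0],.11),q,feed=.12)
E
python3 - <<'E'
from h import *
roll((.5076,.010),85.07)
bot.dwell(.4)
bot.move_to([.47,.03,.38],down(-np.pi/2))
print(read_state()["time"])
c=cap("wrist","w2.png");cap("side","s2.png")
a=cv2.imread("pics/w2.png")[0:300];b=cv2.imread("pics/s2.png")[150:260,180:330]
cv2.imwrite("pics/v2.png",np.hstack([a[:, :400],cv2.resize(b,(400,300))]))
E
```

```text
f [-0.1  0.1  0.8]
9.325
```

View pics/v2.png

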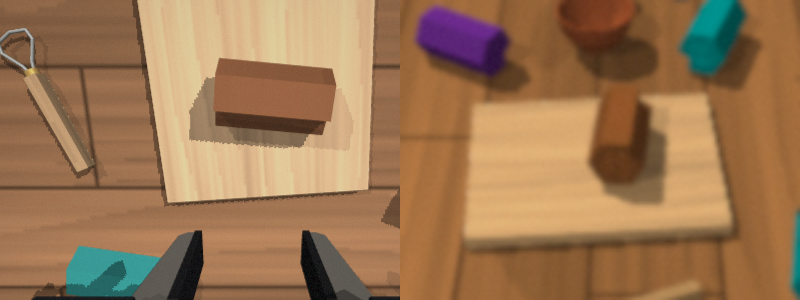

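It rolled one face forward. The V notch now shows at the near-right end (325,125), so the groove is on the near upper face. Re-measuring, then the second roll, pushing on the groove's now upright wall.

```bash
cat >> h.py <<'E'
def findrest(c,near,box):
    x0,y0,x1,y1=box;p=np.full_like(c["pixels"],255);p[y0:y1,x0:x1]=c["pixels"][y0:y1,x0:x1]
    m=restmask({"pixels":p},near);C,wh,a=rect(c,m,.051)
    o=c["T"][:3,3];u=np.array([np.cos(np.radians(a)),np.sin(np.radians(a))]);s=(C-o[:2])@u
    return C+u*(s/((o[2]-.051)/(o[2]-.084))-s),wh,a,m
E
python3 - <<'E'
from h import *
c=cap("wrist")
C,wh,a,m=findrest(c,(275,95),(180,40,360,160));print(C,wh,a)
assert abs(wh[1]-76)<5 and abs(C[0]-.546)<.012
roll(C,a%180,depth=.009,perp=True)
bot.dwell(.4)
bot.move_to([.50,.03,.38],down(-np.pi/2))
print(read_state()["time"])
c=cap("wrist","w3.png");cap("side","s3.png")
C,wh,a,m=findrest(c,(275,95),(180,30,360,170));print(C,wh,a)
a=cv2.imread("pics/w3.png")[0:300];b=cv2.imread("pics/s3.png")[150:260,180:330]
cv2.imwrite("pics/v3.png",np.hstack([a[:, :400],cv2.resize(b,(400,300))]))
E
```

```text
[0.54565299 0.00689493] [141.23135376  75.89269257] 84.99816131591797
f [-0.3 -0.5 -0.7]
15.5167
[0.56033921 0.00596852] [139.68649292  28.92560196] 84.92320251464844
```

View pics/v3.png

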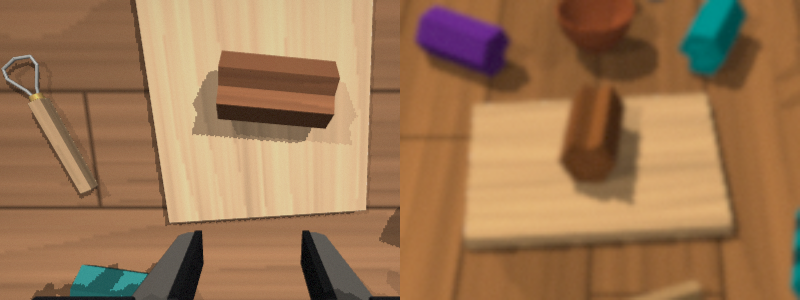

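The groove now faces up, with the ridges and V visible at (278,80). The mask missed the bright groove wall, so I'll loosen it, then look at the handle from close above.

```bash
sed -i 's/\[...,2\]<165/[...,2]<200/' h.py
cat >> h.py <<'E'
def findhandle(c,z=.020,near=None):
    h=cv2.cvtColor(c["pixels"],cv2.COLOR_RGB2HSV).astype(int)
    m=((h[...,0]>12)&(h[...,2]>172)&(h[...,1]<125)&(h[...,1]>60)).astype(np.uint8)
    return big(cv2.morphologyEx(m,cv2.MORPH_OPEN,np.ones((3,3))),near)
E
python3 - <<'E'
from h import *
c=cap("wrist")
C,wh,a,m=findrest(c,(275,90),(180,30,360,170));print(C,wh,a)
hm=findhandle(c,near=(65,145));print(rect(c,hm,.024))
yaw=np.radians(21.6-90)
bot.move_to([.508,.283,.27],down(yaw));print(read_state()["time"])
c=cap("wrist","w4.png")
p=proj(c,[.508,.283,.024])[0];print(p)
hm=findhandle(c,near=p);print(hm.sum(),rect(c,hm,.024))
o=cv2.imread("pics/w4.png");cv2.drawContours(o,cv2.findContours(hm,0,1)[0],-1,(255,0,0),1);cv2.imwrite("pics/w4s.png",o)
E
```

```text
[0.58373291 0.00303596] [141.10220337  76.26086426] 84.82391357421875
(array([0.51235248, 0.28128174]), array([127.86222076,  16.47904587]), 22.307191848754883)
16.7333
[251.00656374 177.40423817]
2021 (array([0.51254456, 0.28144708]), array([127.28117371,  15.96285629]), 22.100643157958984)
```

View pics/w4s.png

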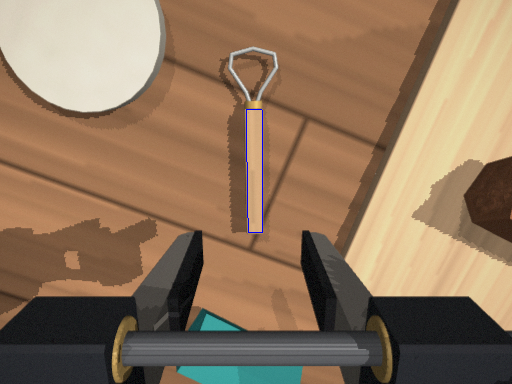

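The handle is centred at (254,170), which gives (0.5125, 0.2814) with its axis at 22.1° and the loop at the far end. The size agrees. The rest is at (0.5837, 0.0030), axis 84.8°, exactly 38 mm on from the last face. Now I'll pick up the tool.

Run:
```python
from h import *
H=np.array([.5125,.2814]);y=np.radians(22.1-90);ta=bot.tips_ahead
bot.movel([*H,.16],down(y),feed=.15)
t=bot.movel([*H,.0105+ta],down(y),feed=.08,threshold=8);print("hit",t,read_state()["tool_pos"])
bot.move_gripper(.01,15);bot.dwell(.2);print("open",read_state()["opening"])
bot.movel([*H,.30],down(y),feed=.15)
print("open",read_state()["opening"])
C=np.array([.5837,.0030]);y2=np.radians(84.8-90)
bot.move_to([*C,.30],down(y2))
print(read_state()["time"],read_state()["opening"])
cap("wrist","w5.png");cap("side","s5.png")
a=cv2.imread("pics/w5.png");b=cv2.imread("pics/s5.png")[110:260,180:330]
cv2.imwrite("pics/v5.png",np.hstack([cv2.resize(a,(400,300)),cv2.resize(b,(400,400))[:300]]))
```

```text
hit False [0.51274464 0.28156083 0.09883894]
open 0.017701588765452216
open 0.01782133369628966
22.3333 0.017865392042609535
```

View pics/v5.png

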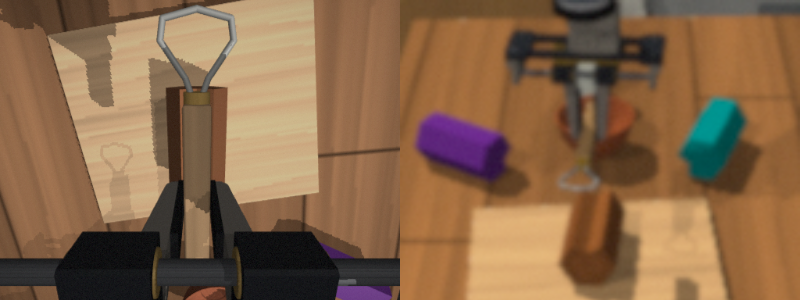

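The tool is held level, loop at the top of the wrist view (197,30). The rest (columns 167–227, mid 197) is centred under the handle. Lowering it in.

Run:
```python
from h import *
C=np.array([.5837,.0030]);q=down(np.radians(84.8-90));zt=.0988+.078
bot.movel([*C,zt+.015],q,feed=.12)
print("place",bot.movel([*C,zt-.003],q,feed=.02,threshold=3),read_state()["tool_pos"]-[*C,zt],read_state()["contact_force"].round(1))
bot.dwell(.2)
bot.move_gripper(.026);bot.dwell(.4);bot.move_gripper(.045)
bot.movel([*C,.30],q,feed=.12)
bot.move_to([.50,.03,.38],down(-np.pi/2));bot.dwell(.3)
print(read_state()["time"])
c=cap("wrist","w6.png");cap("side","s6.png")
print(proj(c,[*C,.078+.024]))
a=cv2.imread("pics/w6.png")[0:300,60:460];b=cv2.imread("pics/s6.png")[110:260,180:380]
cv2.imwrite("pics/v6.png",np.hstack([a,cv2.resize(b,(400,300))]))
```

```text
place True [-1.49921320e-04 -5.65218417e-06 -1.32897575e-04] [ 0.7 -0.3  4.5]
28.4583
[[278.28476811  90.6628976 ]]
```

View pics/v6.png

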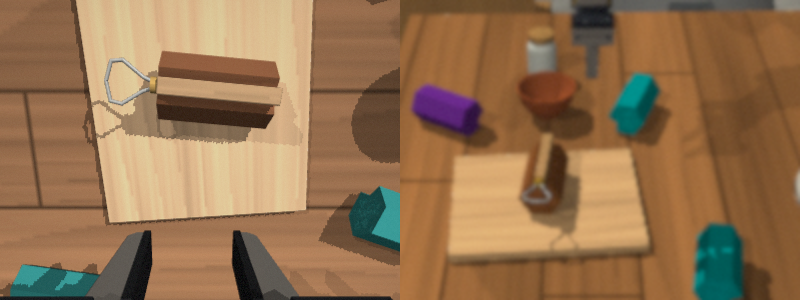

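The handle lies in the groove, from (155,85) to (283,98) in the crop, and its centre matches the predicted (218,91). Last check: nothing else moved and everything is at rest.

Run:
```python
from h import *
bot.move_to([.30,.03,.40],down(-np.pi/2))
c=cap("top","t7.png");bot.dwell(.5);d=cap("top")
a=cv2.cvtColor(cv2.imread("pics/top0.png"),cv2.COLOR_BGR2RGB).astype(int);b=c["pixels"].astype(int)
for n,(u,v) in dict(bowl=(350,180),jar=(404,176),bat=(106,181)).items():
    s=np.s_[v-28:v+28,u-28:u+28];sh=cv2.phaseCorrelate(a[s].mean(2).astype(np.float32),b[s].mean(2).astype(np.float32))
    print(n,abs(a[s]-b[s]).mean().round(2),np.round(sh[0],2))
s=np.s_[130:240,200:300];print("still",abs(d["pixels"].astype(int)-b)[s].mean())
print(read_state()["time"],read_state()["contact_force"].round(1))
ticket.close_job()
```

```text
bowl 2.32 [-0.01  0.02]
jar 2.55 [ 0.02 -0.02]
bat 2.63 [ 0.02 -0.01]
still 0.9847575757575757
29.975 [-0.3 -0.2  0.4]
the job is handed in; nothing more can be done
```

I finished the task and handed it in at about 30 s of the 54 s allowed.

- **Rolling:** I tipped the brown rest over twice, away from the robot, using two spread fingertips. It settled on each face, and the groove ended up on top. Its measured centre moved from x = 0.508 to 0.546 to 0.584 m, which is 38 mm per face, and the cross-width read 76 mm each time.
- **Placing:** I gripped the trimming tool at mid-handle with the fingertips about 10 mm above its underside. I lowered it into the groove until it touched, within 0.2 mm of the expected height at about 4.5 N. Then I released it and backed away.
- **Last checks:** The handle lies along the groove with its centre where predicted, about midway along the rest. The bowl, jar and disc shifted by no more than 0.02 px from the first picture. Two pictures 0.5 s apart showed no movement beyond image noise, and the robot was touching nothing.
- **Checks that failed:** Two early colour masks missed part of the rest. I fixed both before using any measurement from them. No final check failed or disagreed.

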